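Set the sample stage to the gauge and lock it

ROBOT

A 6-joint arm with a two-finger parallel gripper is mounted at the origin on a cart in front of the work surface, level with it; the furniture and walls round the work are solid. World frame = base frame: x ahead of the robot, y to its left, z up, the work surface at z = 0. Lengths are in m, angles in rad, forces in N, time in s.
With the tool pointing down it reaches from about 0.3 to 0.825 m from the base axis. Payload 5.4 kg.
Tool frame: the origin (TCP) lies at the very end of the fingers, on their centre line; the grasp point (between the pads) lies 19 mm behind it; z points along the fingers, y is the line along which they close (so a half turn about z gives the same grasp; the last joint's range is limited). The gripper opens to 92 mm and grips with 3 to 60 N. Pads are 20 mm wide; open, the fingers measure 128 mm over their backs; the gripper's body (75 mm by 189 mm) begins 69 mm behind the grasp point.
Start: joints at [1.133, 0.158, 1.597, -0, 1.386, -0.21], TCP at [0.13, 0.56, 0.215] pointing down, gripper open.
Joint ranges: [-2.91, 2.91], [-0.94, 2.29], [0.18, 2.7], [-1.29, 4.43], [0.17, 2.64], [-3, 3]. Speed limits (rad/s): [2.57, 2.57, 3.14, 3.14, 3.14, 3.14].

INTERFACE

Orientations are given as a rotation vector (axis times angle).
In Python, from workcell import bot gives the robot as it stands. Calls block until the motion is done:
- bot.goto(position, orientation): joint-space move of the TCP to a pose.
- bot.line_to(position, rot=None, max_speed=0.15): straight line of the TCP; rot=None keeps the orientation; max_speed is the mean speed in m/s.
- bot.set_joints(angles): joint-space move.
- bot.set_gripper(opening, newtons=None): opening from 0.0 (shut) to 1.0 (fully open); newtons is the grip in N (None keeps the last); returns when the fingers have stopped.
- bot.hold(seconds).
- bot.inverse_kinematics(position, orientation): joint angles nearest the present ones, or None.
- bot.read_camera(name): name is "side" or "top"; returns a dict with "pixels" (420x560x3 uint8, blue, green, red), "fx", "fy", "cx", "cy" (pixels), "R" (3x3) and "t" (3): a world point X has camera coordinates R X + t. Camera axes: x right, y down, z forward; pixel columns grow to the right and rows downward; lengths in m; the calibration is good to about 2 mm. A picture is of the moment at which its call begins. There is no depth.
A pose or a line that the arm cannot do raises bot.MotionError and nothing moves.
- bot.job_done(): hands the job in; it is judged then, once.
Readings, each from a call of its own:
- bot.current_clock(): time.
- bot.current_joints(): joint angles.
- bot.current_joint_vel(): joint speeds.
- bot.current_effort(): joint torques, N m.
- bot.current_ee_pos(): TCP position.
- bot.current_tool_rot(): TCP orientation.
- bot.current_contact_force(): force on the tool from outside, world axes, zero at the start.
- bot.current_ft_torque(): the same for the moment, N m.
- bot.current_opening(): opening from 0.0 (shut) to 1.0 (fully open).
- bot.current_grip_force(): force on a finger pad.
Only numpy, scipy, OpenCV 4.12 (cv2) and the standard library are available. Lean on these libraries where they do the work, as an engineer would, in place of code of your own. Each camera call takes 0.05 s, during which the arm holds its last target. There are 200 camera calls.

TASK

Set up the sample stand: swing the lock ring's lever anticlockwise to loosen it, turn the round adjuster knob on top of the column until the stage is level with the top of the square steel gauge post beside it, and swing the lever back fully home to lock that setting. Only then gently stand the specimen jar upright in the middle of the stage and let go. Do not force the knob while the ring is tight, and do not disturb the beaker or the little oil bottle.

Things in the scene. Friction and masses are not known exactly. Their poses are not given: they have to be found in the camera images.
- stand: Bench stand fixed to the bench: a grey base plate 110 x 260 x 14 mm with a round aluminium column, and on the column, from below, the lock ring and the adjuster knob. Origin: on the bench (z = 0) on the vertical axis of the column, which is also the axis of ring and knob. Its y axis runs along the base plate; the stage and then the gauge post lie on the -y side. z up. It is turned at most 0.35 rad from the world axes.
- lock_ring (a joint): Angle of the lock ring (dark steel, 62 mm across, 73 to 87 mm above the bench) in rad: 0 = fully tight at its stop, growing anticlockwise seen from above, 1.4 = fully loose at its stop. Tight, it clamps the knob (which then resists about 0.6 N m); beyond 0.5 the knob is free, and beyond 0.7 the ring counts as loosened. It has friction (about 2 N at the lever's grip), a little stiffer near 0, and stays where it is left.
- lever_grip (a point): Point 18 mm below the top of the upright black round grip (18 mm thick, top 128 mm above the bench) at the end of the lock ring's lever, 86 mm from the column axis; hold it here from above. When tight the lever points 70 degrees anticlockwise (seen from above) from the stand's x axis; the grip moves on a circle round the column axis at constant height. The lever arm itself lies at 80 mm.
- adjuster (a joint): Angle of the adjuster knob in rad, growing clockwise seen from above, range 0 to 4.2. 1 rad clockwise raises the stage by 6 mm, anticlockwise lowers it. Light friction (0.06 N m); it stays where it is left. It usually takes two grasps.
- adjuster_grip (a point): On the axis of the adjuster knob, a black fluted round knob 48 mm across between 94 and 128 mm above the bench; this point is 114 mm above the bench, good to hold from above with the fingers either side. The knob does not rise as it turns.
- stage_top (a point): Centre of the upper face of the stage, a flat aluminium plate 90 x 90 x 8 mm with a thin circle 56 mm across marked in its middle, 115 mm from the column axis towards the stand's -y. It moves only up and down, with the knob; at the start it is 36 to 39 mm above the bench, always lower than the gauge.
- gauge_top (a point): Centre of the flat top of the setting gauge, a steel post 20 x 18 mm in an aluminium sleeve, 178 mm from the column axis towards the stand's -y, 8 mm beyond the stage's edge. It is set to some height 46 to 54 mm above the bench; leave it so.
- jar_center (a point): Centre, half-way up, of the specimen jar with screw lid, 52 mm across and 62 mm high, about 35 g, standing upright on the bench on the right of the stand; it is the only such jar. Take it at the lid, from above.
- glass_beaker: 100 ml glass beaker, 58 mm across, 70 mm high, behind the stand. Origin at the centre of its foot. Bystander.
- oil_bottle: Small brown dropper bottle, 33 mm across, 66 mm high, on the right at the back. Origin at the centre of its foot. Bystander.
There are look-alikes about, which are no part of the job. Leave any green or purple look-alike of the part that bears jar_center alone.

How it is judged:
By the outcome, as a careful person would: the job done as asked, in the order asked, and still so for the second after the job is handed in, with the robot touching nothing.
It also fails if it takes over 72 s, if anything falls off the work surface, if the arm or the gripper's body presses on something with over 40 N, if the wrist force passes 120 N, or if a joint passes its speed limit or range.

## Working session

There is one attempt and no reset: what is moved stays moved. The work goes in short steps, each a Python script; the robot and the scene stay as the last script left them, time stands still between calls to the robot, and variables do not carry over. Pictures are saved under pics/ and viewed, at most 10 in all, crops included, and the job is handed in when it is done.

```bash
mkdir -p pics; ls; python3 - <<'E'
from workcell import bot
import cv2,numpy as np
for n in("side","top"):
    c=bot.read_camera(n);cv2.imwrite(f"pics/{n}0.png",c["pixels"])
    print(n,c["fx"],c["cx"],c["cy"],np.round(c["R"],3).tolist(),np.round(-np.array(c["R"]).T@c["t"],3))
print(bot.current_tool_rot(),bot.current_clock())
E
```

```text
pics
side 408.15459116556457 272.15883951157366 206.2205317816584 [[0.996, -0.089, 0.016], [-0.037, -0.568, -0.822], [0.082, 0.818, -0.569]] [ 0.512 -0.871  0.626]
top 505.49478364986277 286.7942617661083 210.77572372135026 [[-0.018, -1.0, -0.009], [-0.999, 0.018, -0.042], [0.043, 0.008, -0.999]] [ 0.497 -0.104  1.43 ]
[-3.57002707e-01 -3.12069547e+00  2.56762344e-03] 0.1
```

View pics/side0.png

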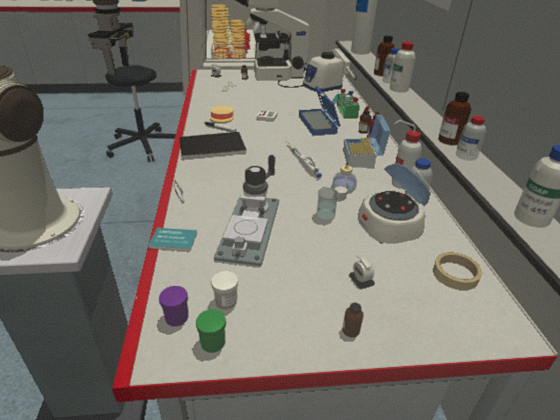

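View pics/top0.png

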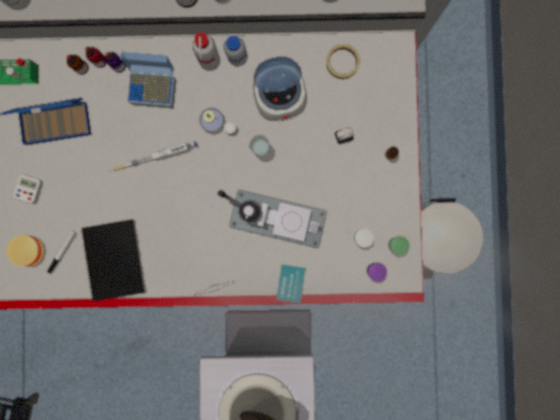

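Top view: knob at about (251,211), grip at (222,194), stage circle (291,221), gauge (316,227), white jar (364,239), with the green and purple look-alikes next to it. The side view shows the same. Next I'll enlarge the stand in both views.

```bash
cat >h.py <<'E'
from workcell import bot
import cv2,numpy as np
from scipy.spatial.transform import Rotation as Rn
def ray(c,uv):
    R=np.array(c["R"]);d=R.T@np.array([(uv[0]-c["cx"])/c["fx"],(uv[1]-c["cy"])/c["fy"],1.]);return -R.T@np.array(c["t"]),d
def onz(c,uv,z):
    o,d=ray(c,uv);return o+d*(z-o[2])/d[2]
def proj(c,X):
    p=np.array(c["R"])@np.array(X)+np.array(c["t"]);return np.array([c["fx"]*p[0]/p[2]+c["cx"],c["fy"]*p[1]/p[2]+c["cy"]])
def down(yaw):  # tool y (closing) axis at heading yaw; tool z down
    y=np.array([np.cos(yaw),np.sin(yaw),0]);z=np.array([0,0,-1.]);return Rn.from_matrix(np.c_[np.cross(y,z),y,z]).as_rotvec()
E
python3 - <<'E'
from h import *
T=bot.read_camera("top");S=bot.read_camera("side")
t=cv2.resize(T["pixels"][175:265,210:340],None,fx=6,fy=6,interpolation=cv2.INTER_CUBIC)
s=cv2.resize(S["pixels"][150:270,200:300],None,fx=5,fy=5,interpolation=cv2.INTER_CUBIC)
cv2.imwrite("pics/t1.png",t);cv2.imwrite("pics/s1.png",s)
# base plate fit, dark parts, jar
g=T["pixels"].astype(int);v=g.max(2)
for n,(x0,y0,x1,y1),m in [("dark",(210,175,340,265),v<60),("plate",(222,180,335,255),(v<150)),("jar",(345,222,384,258),(v>205))]:
    M=np.zeros(v.shape,np.uint8);M[y0:y1,x0:x1]=m[y0:y1,x0:x1]*255
    for k in cv2.findContours(M,cv2.RETR_EXTERNAL,cv2.CHAIN_APPROX_NONE)[0]:
        if cv2.contourArea(k)>40: print(n,cv2.contourArea(k),cv2.minAreaRect(k),cv2.minEnclosingCircle(k))
for uv,z in[((251,211),.128),((222,194),.128),((291,221),.037),((316,227),.05),((364,239),.062)]:print(uv,onz(T,uv,z).round(3))
print(T["pixels"][239,355:375].max(1))
E
```

```text
dark 110.5 ((249.75001525878906, 211.25001525878906), (19.798988342285156, 17.677669525146484), 45.0) ((249.11111450195312, 211.55555725097656), 10.186628341674805)
plate 3785.0 ((271.061279296875, 216.9947052001953), (108.47953033447266, 40.95695495605469), 13.495734214782715) ((270.7630310058594, 217.56011962890625), 56.51126480102539)
(251, 211) [ 0.554 -0.001  0.128]
(222, 194) [0.599 0.074 0.128]
(291, 221) [ 0.528 -0.103  0.037]
(316, 227) [ 0.51  -0.171  0.05 ]
(364, 239) [ 0.475 -0.3    0.062]
[159 173 180 182 180 181 180 180 181 179 180 180 178 178 181 180 177 176
 168 163]
```

View pics/t1.png

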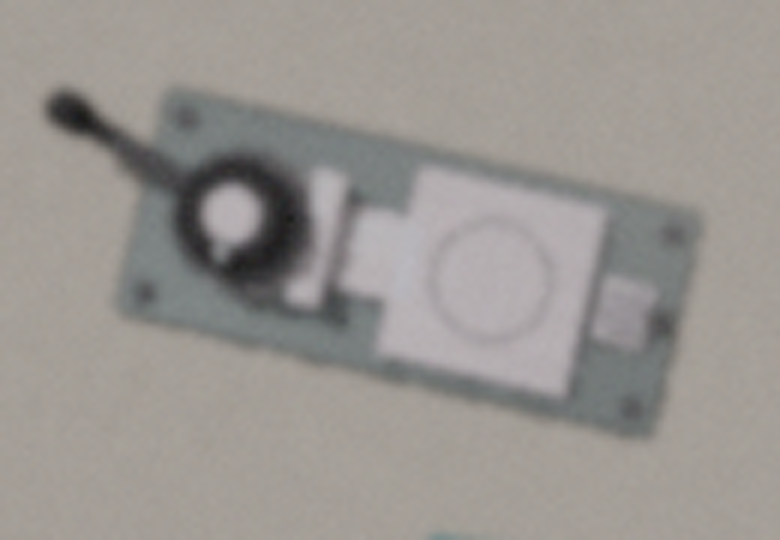

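View pics/s1.png

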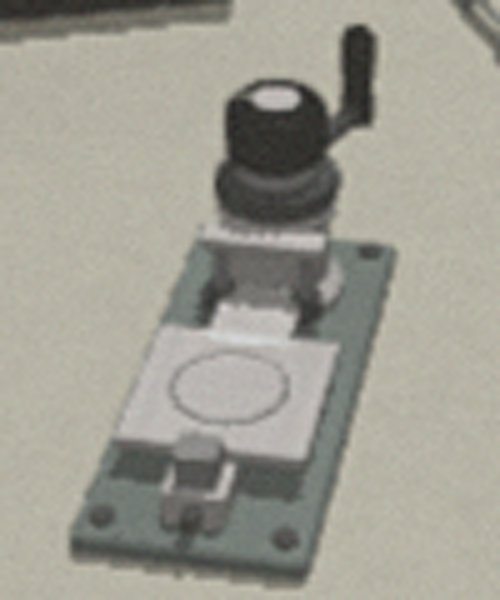

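Crop positions, in full-frame pixels: top view has the knob disc at (248.3,210.1), grip (220.5,192.6), circle (291.4,221.4) and gauge (314.1,226.6). Side view has the disc at (254.4,169), grip (271.5,156), circle (245.4,227.2) and gauge (239.6,239.2). I'll triangulate these, then probe both heights by touch.

```bash
python3 - <<'E'
from h import *
T=bot.read_camera("top");S=bot.read_camera("side")
def tri(a,b):
    o1,d1=ray(T,a);o2,d2=ray(S,b);d1/=np.linalg.norm(d1);d2/=np.linalg.norm(d2)
    s=np.linalg.lstsq(np.c_[d1,-d2],o2-o1,rcond=None)[0];p,q=o1+s[0]*d1,o2+s[1]*d2
    return ((p+q)/2).round(4),np.linalg.norm(p-q).round(4)
for n,a,b in[("knob",(248.3,210.1),(254.4,169)),("grip",(220.5,192.6),(271.5,156)),("stage",(291.4,221.4),(245.4,227.2)),("gauge",(314.1,226.6),(239.6,239.2))]:print(n,tri(a,b))
K=onz(T,(248.3,210.1),.128);G=onz(T,(220.5,192.6),.128);C=onz(T,(291.4,221.4),.038);P=onz(T,(314.1,226.6),.05)
print(K,G,C,P,"yaw",[np.degrees(np.arctan2(*(v[:2]*[1,-1]))) for v in(C-K,P-K,P-C)],np.linalg.norm((C-K)[:2]),np.linalg.norm((P-K)[:2]),np.linalg.norm((G-K)[:2]),np.degrees(np.arctan2(*(G-K)[1::-1])))
r=cv2.minAreaRect  # jar lid: bright, low saturation vs bench
for n,c,(x0,y0,x1,y1) in[("top",T,(345,222,384,258)),("side",S,(205,265,245,315))]:
    a=c["pixels"][y0:y1,x0:x1].astype(int);sat=a.max(2)-a.min(2);print(n,np.median(a.reshape(-1,3),0))
    m=((a[...,0]>np.median(a[...,0])+12)*255).astype(np.uint8)
    k=max(cv2.findContours(m,cv2.RETR_EXTERNAL,cv2.CHAIN_APPROX_NONE)[0],key=cv2.contourArea);x,y,w,h=cv2.boundingRect(k);print((x+x0,y+y0,w,h),[q for q in np.add(cv2.minEnclosingCircle(k)[0],(x0,y0))],cv2.contourArea(k))
    if n=="top":
        u=np.add(cv2.minEnclosingCircle(k)[0],(x0,y0));print("jar",onz(T,u,.062))
J=onz(T,(364,239),.062)
for z,d in((.03,0),(.062,0)):print("side proj",proj(S,[J[0],J[1],z]))
for p,z in((K,.09),(G,.091),(J,.04),(P,.05)):
  for yaw in np.arange(-1.5,1.7,.5):
    q=bot.inverse_kinematics([p[0],p[1],z],down(yaw));print(round(yaw,1),None if q is None else np.round(q,2)[[0,3,4,5]],end=" ")
  print()
E
```

```text
knob (array([0.5551, 0.0061, 0.1291]), np.float64(0.002))
grip (array([0.6028, 0.0777, 0.1259]), np.float64(0.0003))
stage (array([ 0.5266, -0.1046,  0.0351]), np.float64(0.0009))
gauge (array([ 0.5114, -0.1662,  0.0497]), np.float64(0.0001))
[0.55621362 0.00615187 0.128     ] [0.60281973 0.07738574 0.128     ] [ 0.52695801 -0.10455235  0.038     ] [ 0.51138871 -0.16618912  0.05      ] yaw [np.float64(-14.803041084644436), np.float64(-14.579277276046769), np.float64(-14.176240773056728)] 0.11450464559477876 0.1780749567949796 0.08512575706438663 56.80452322570694
top [151. 158. 164.]
(356, 229, 17, 17) [np.float64(363.7441864013672), np.float64(236.93023300170898)] 165.5
jar [ 0.48096392 -0.29900438  0.062     ]
side [164. 178. 181.]
(212, 271, 26, 19) [np.float64(224.5), np.float64(280.5)] 342.0
side proj [223.12887658 290.70778691]
side proj [222.25978284 279.00774793]
-1.5 [-0.21 -0.    1.14  1.29] -1.0 [-0.21 -0.    1.14  0.79] -0.5 [-0.21  0.    1.14  0.29] 0.0 [-0.21 -0.    1.14 -0.21] 0.5 [-0.21  0.    1.14 -0.71] 1.0 [-0.21 -0.    1.14 -1.21] 1.5 [-0.21  0.    1.14 -1.71] 
-1.5 [-0.07 -0.    1.17  1.43] -1.0 [-0.07 -0.    1.17  0.93] -0.5 [-0.07  0.    1.17  0.43] 0.0 [-0.07 -0.    1.17 -0.07] 0.5 [-0.07  0.    1.17 -0.57] 1.0 [-0.07 -0.    1.17 -1.07] 1.5 [-0.07  0.    1.17 -1.57] 
-1.5 [-0.78 -0.    1.05  0.72] -1.0 [-0.78 -0.    1.05  0.22] -0.5 [-0.78  0.    1.05 -0.28] 0.0 [-0.78 -0.    1.05 -0.78] 0.5 [-0.78 -0.    1.05 -1.28] 1.0 [-0.78  0.    1.05 -1.78] 1.5 [-0.78  0.    1.05 -2.28] 
-1.5 [-0.54 -0.    1.05  0.96] -1.0 [-0.54 -0.    1.05  0.46] -0.5 [-0.54  0.    1.05 -0.04] 0.0 [-0.54 -0.    1.05 -0.54] 0.5 [-0.54 -0.    1.05 -1.04] 1.0 [-0.54  0.    1.05 -1.54] 1.5 [-0.54  0.    1.05 -2.04]
```

```bash
cat >>h.py <<'E'
SY=np.radians(-14.3);K=np.array([.5562,.0061])
sx=np.array([np.cos(SY),np.sin(SY)]);sy=np.array([-np.sin(SY),np.cos(SY)])
STG=K-.115*sy;GAU=K-.178*sy
def probe(xy,z0,zmin,th=2.5):
    f0=bot.current_contact_force()[2];z=z0;bot.line_to([*xy,z],max_speed=.15);bot.hold(.15);f0=bot.current_contact_force()[2]
    log=[]
    while z>zmin:
        z-=.0005;bot.line_to([*xy,z],max_speed=.02);f=bot.current_contact_force()[2]-f0
        log.append((round(bot.current_ee_pos()[2]*1000,2),round(f,1)))
        if abs(f)>th:break
    print("probe",log[-4:],"cmd",round(z,4));zc=bot.current_ee_pos()[2]
    bot.line_to([*xy,z0+.01],max_speed=.1);return zc
E
python3 - <<'E'
from h import *
y=SY+np.pi/2-np.pi  # closing along stand y
bot.set_gripper(0,10)
bot.goto([*GAU,.12],down(y));print(bot.current_clock())
g=probe(GAU,.056,.044);print(g,bot.current_clock())
s=probe(STG,.045,.032);print(s,bot.current_clock(),"delta rad",(g-s)/.006)
bot.line_to([*STG,.2],max_speed=.3)
E
```

```text
4.55
probe [(np.float64(52.96), np.float64(-0.9)), (np.float64(52.45), np.float64(-0.1)), (np.float64(51.99), np.float64(-0.3)), (np.float64(51.9), np.float64(4.2))] cmd 0.0515
0.05189967840827151 7.8167
probe [(np.float64(37.47), np.float64(-1.2)), (np.float64(36.95), np.float64(-0.5)), (np.float64(36.68), np.float64(1.9)), (np.float64(36.66), np.float64(4.5))] cmd 0.036
0.036655800473819986 13.4 delta rad 2.5406463224085876
```

```bash
cat >>h.py <<'E'
A0=np.radians(70)+SY
def lev(a,z=.091): p=K+.086*np.array([np.cos(A0+a),np.sin(A0+a)]);return [*p,z],down(A0+a-np.pi/2)
def swing(a0,a1,step=.2):
    for a in np.linspace(a0,a1,int(abs(a1-a0)/step)+2)[1:]:
        p,r=lev(a);bot.line_to(p,r,max_speed=.08)
E
python3 - <<'E'
from h import *
bot.set_gripper(.5,20)
p,r=lev(0,.15);bot.goto(p,r)
p,r=lev(0);bot.line_to(p,max_speed=.12);print(bot.current_clock(),bot.current_contact_force())
bot.set_gripper(0,25);print(bot.current_opening()*92,bot.current_contact_force())
swing(0,1.15);print(bot.current_clock(),bot.current_contact_force(),bot.current_ee_pos(),lev(1.15)[0])
bot.set_gripper(.5);p,r=lev(1.15,.16);bot.line_to(p,max_speed=.2)
print(bot.current_clock())
T=bot.read_camera("top");cv2.imwrite("pics/t2.png",cv2.resize(T["pixels"][165:265,200:340],None,fx=5,fy=5))
E
```

```text
16.3167 [0.51411594 0.26266617 0.35994788]
17.450596953711607 [-1.60031725  1.43111003  2.76562808]
19.0083 [-3.68842538  2.70562748  7.62533792] [0.51095911 0.07937557 0.09144222] [np.float64(0.5111498098177033), np.float64(0.07935626501903364), 0.091]
20.0917
```

View pics/t2.png

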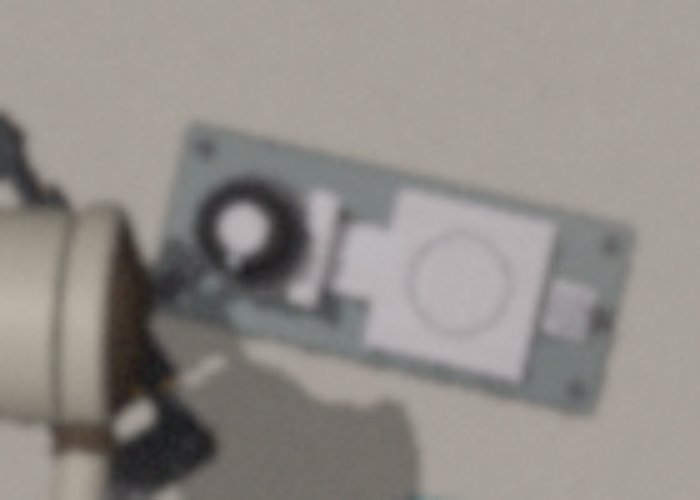

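The lever has moved to about (165,280) in the crop, below-left of the knob, so the ring is loose. Now the knob.

```bash
python3 - <<'E'
from h import *
bot.set_gripper(.75)
y=1.2
bot.goto([*K,.16],down(y));bot.line_to([*K,.097],max_speed=.15);print(bot.current_clock(),bot.current_contact_force())
bot.set_gripper(0,20);print(bot.current_opening()*92,bot.current_contact_force())
j=np.array(bot.current_joints());j[5]+=2.54
bot.set_joints(j);print(bot.current_clock(),bot.current_ft_torque(),bot.current_contact_force(),bot.current_joints()[5]-j[5])
bot.set_gripper(.75);bot.line_to([*K,.16],max_speed=.2)
bot.set_gripper(0,10)
bot.goto([*STG,.09],down(SY-np.pi/2));print(bot.current_clock())
s=probe(STG,.056,.048);print(s,bot.current_clock(),"err mm",1000*(s-.0519))
bot.line_to([*STG,.16],max_speed=.3)
E
```

```text
21.9917 [ 0.13871014  0.68203133 -0.48151521]
47.60119597850546 [-2.51231488 -4.88770858  4.90975016]
24.6167 [-0.10867471  1.12935872 -0.01287917] [-5.11058284 -2.24694533  3.6063185 ] -0.0005331353061199806
27.2333
probe [(np.float64(52.95), np.float64(0.6)), (np.float64(52.43), np.float64(-0.8)), (np.float64(51.98), np.float64(-0.0)), (np.float64(51.87), np.float64(4.0))] cmd 0.0515
0.05186707821511455 30.3 err mm -0.0329217848854535
```

```bash
python3 - <<'E'
from h import *
bot.set_gripper(.5,25)
p,r=lev(1.15,.16);bot.goto(p,r);p,_=lev(1.15);bot.line_to(p,max_speed=.15)
bot.set_gripper(0,25);print(bot.current_clock(),bot.current_opening()*92)
swing(1.15,.06)
a=.06;log=[]
while a>-.12:
    a-=.012;p,r=lev(a);bot.line_to(p,r,max_speed=.03)
    f=np.array(bot.current_contact_force())[:2];t=np.array([-np.sin(A0+a),np.cos(A0+a)]);ft=f@t
    log.append((round(a,3),round(ft,1)))
    if ft>18:break
print(log,bot.current_clock(),bot.current_ee_pos())
p,r=lev(a+.0,.16)
bot.set_gripper(.5);e=bot.current_ee_pos();bot.line_to([e[0],e[1],.17],max_speed=.2)
bot.goto([.50,-.2,.25],down(-1))
print(bot.current_clock())
T=bot.read_camera("top");S=bot.read_camera("side")
cv2.imwrite("pics/s3.png",cv2.resize(S["pixels"][140:340,150:310],None,fx=3.0,fy=3.0,interpolation=cv2.INTER_CUBIC));cv2.imwrite("pics/t3.png",cv2.resize(T["pixels"][170:290,210:420],None,fx=3.8,fy=3.8))
E
```

```text
34.4833 17.522921700887025
[(0.048, np.float64(-0.7)), (0.036, np.float64(0.1)), (0.024, np.float64(-0.3)), (0.012, np.float64(-0.2)), (0.0, np.float64(-0.4)), (-0.012, np.float64(-0.2)), (-0.024, np.float64(1.6)), (-0.036, np.float64(4.8)), (-0.048, np.float64(6.9)), (-0.06, np.float64(11.3)), (-0.072, np.float64(13.4)), (-0.084, np.float64(17.0)), (-0.096, np.float64(19.4))] 39.7833 [0.60532445 0.07599615 0.09119898]
42.0833
```

View pics/s3.png

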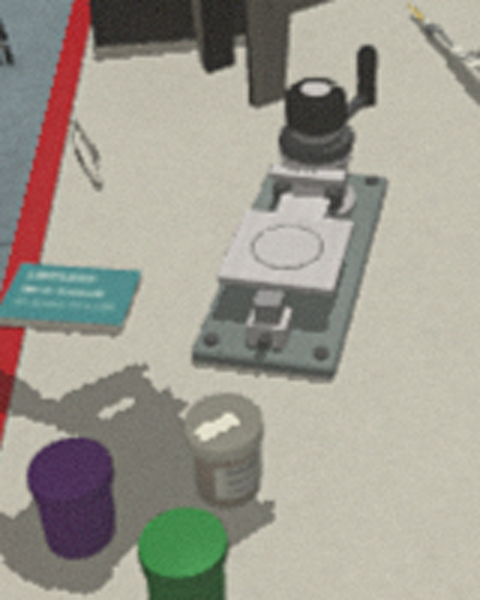

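View pics/t3.png

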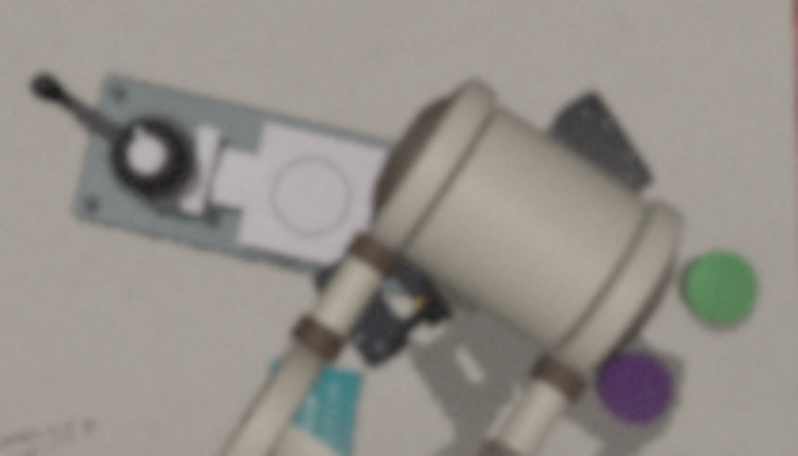

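Grip back at full-frame (221,192), its starting place, and the force built up against the stop with the arm held at -0.014 rad, so it is locked. The stage now looks level with the gauge, and the white jar's lid in the side view is at about (224.8,281.7). I'll refine the jar position from the saved images.

```bash
python3 - <<'E'
from h import *
S=bot.read_camera("side");T=bot.read_camera("top")
print("side lid",onz(S,(224.8,281.7),.062))
a=cv2.imread("pics/top0.png").astype(int)[222:258,345:384]
bg=np.median(a.reshape(-1,3),0)
for th in(5,8,10,12,16):
    m=((a[...,0]>bg[0]+th)*255).astype(np.uint8);m=cv2.morphologyEx(m,cv2.MORPH_OPEN,np.ones((3,3)))
    k=max(cv2.findContours(m,cv2.RETR_EXTERNAL,cv2.CHAIN_APPROX_NONE)[0],key=cv2.contourArea);M=cv2.moments(k)
    u=(M["m10"]/M["m00"]+345,M["m01"]/M["m00"]+222);print(th,cv2.boundingRect(k),np.round(u,1),onz(T,u,.062).round(4))
b=cv2.imread("pics/side0.png")
im=np.hstack([cv2.resize(cv2.imread("pics/top0.png")[215:265,340:390],(400,400),interpolation=cv2.INTER_CUBIC),cv2.resize(b[260:310,200:250],(400,400),interpolation=cv2.INTER_CUBIC)]);cv2.imwrite("pics/jar.png",im)
E
```

```text
side lid [ 0.4802867  -0.30712115  0.062     ]
5 (11, 7, 17, 17) [363.9 237. ] [ 0.4808 -0.2994  0.062 ]
8 (11, 7, 17, 17) [363.8 237. ] [ 0.4808 -0.2992  0.062 ]
10 (11, 7, 17, 17) [363.6 237.1] [ 0.4804 -0.2986  0.062 ]
12 (11, 8, 15, 16) [363.1 237.3] [ 0.4801 -0.2972  0.062 ]
16 (11, 9, 10, 12) [360.  236.5] [ 0.4824 -0.2889  0.062 ]
```

View pics/jar.png

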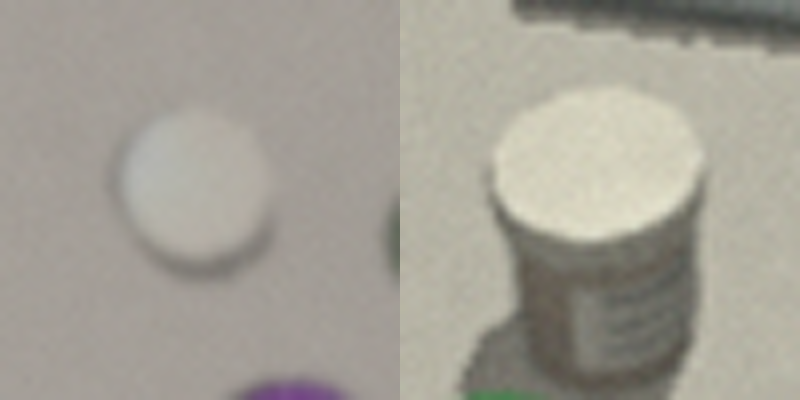

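Jar lid centre is about (364.1,237.7) in the top view and (224.3,279.8) in the side view, which puts the jar at roughly (0.4795, -0.3005). I'll grasp along heading -40°, clear of both look-alikes.

```bash
python3 - <<'E'
from h import *
J=np.array([.4795,-.3005]);y=-.7;r=down(y)
bot.set_gripper(.8,8)
bot.goto([*J,.12],r);bot.line_to([*J,.033],max_speed=.12);print(bot.current_clock(),bot.current_contact_force())
bot.set_gripper(0,8);print(bot.current_opening()*92,bot.current_grip_force())
bot.line_to([*J,.16],max_speed=.12);bot.line_to([*STG,.16],max_speed=.15)
z=.033+.0519+.005;bot.line_to([*STG,z],max_speed=.1);bot.hold(.2);print(bot.current_opening()*92)
f0=bot.current_contact_force()[2];log=[]
while z>.0825:
    z-=.0005;bot.line_to([*STG,z],max_speed=.015);f=bot.current_contact_force()[2]-f0;log.append(round(f,1))
    if f>2:break
print(log,z,bot.current_clock())
bot.set_gripper(.8);bot.line_to([*STG,.19],max_speed=.12);bot.goto([.45,.25,.25],down(-.2));print(bot.current_clock())
T=bot.read_camera("top");S=bot.read_camera("side")
cv2.imwrite("pics/fin.png",np.hstack([cv2.resize(T["pixels"][180:260,215:335],(480,320)),cv2.resize(S["pixels"][150:270,210:300],(240,320))]))
E
```

```text
44.4333 [ 0.14180377  0.09339349 -0.20417821]
51.766280169950605 8.00018236041069
51.80325807242764
[np.float64(-0.7), np.float64(0.3), np.float64(0.2), np.float64(-0.7), np.float64(-0.5), np.float64(-0.6), np.float64(0.8), np.float64(0.3), np.float64(-0.2), np.float64(1.1), np.float64(5.5)] 0.0844 51.3833
54.2917
```

View pics/fin.png

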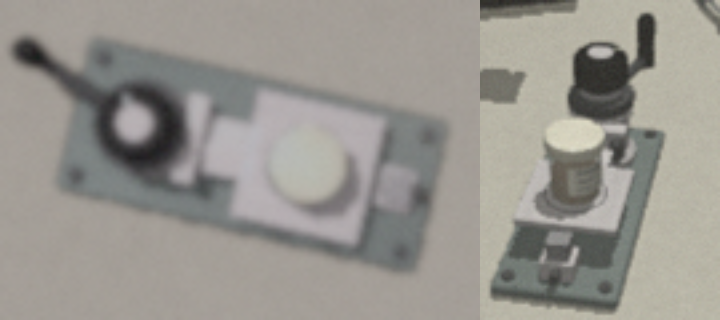

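The jar stands upright on the stage, lid at about (291.5,220.8) in the top view, with the lever home. One quick centring check before handing in.

```bash
python3 - <<'E'
from h import *
T=bot.read_camera("top");p=onz(T,(291.5,220.8),.114)[:2];c=onz(T,(291.4,221.4),.038)[:2]
print(p,STG,c,"vs circle mm",(p-c)*1e3)
if np.linalg.norm(p-c)<.007:print(bot.job_done())
E
```

```text
[ 0.52688937 -0.10478802] [ 0.52779511 -0.10533681] [ 0.52695801 -0.10455235] vs circle mm [-0.06864238 -0.23567076]
the job is handed in; nothing more can be done
None
```

I handed the job in at about 54 s: ring loosened, stage set to within about 0.1 mm of the gauge by touch, lever locked fully home, and the jar upright within about 1 mm of the stage centre and let go; I never moved near the beaker or oil bottle, though I took no closing picture of them.

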